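# Spin-check the banding wheel

### The arm

A 6-joint arm with a two-finger parallel gripper is mounted at the origin on the work surface. World frame = base frame: x ahead of the robot, y to its left, z up, the work surface at z = 0. Lengths are in m, angles in rad, forces in N, time in s.
With the tool pointing down it reaches from about 0.275 to 0.75 m from the base axis. Payload 10.2 kg.
Tool frame: the origin (TCP) lies between the finger pads; the fingertips stand 17 mm ahead of it and the grasp point (between the pads) lies 2 mm behind it; z points along the fingers, y is the line along which they close (so a half turn about z gives the same grasp; the last joint's range is limited). The gripper opens to 85 mm and grips with 20 to 120 N. Pads are 22 mm wide; open, the fingers measure 114 mm over their backs; the gripper's body (76 mm by 85 mm) begins 54 mm behind the grasp point. The pads swing forward as they close: fully open they stand 13 mm farther back than shut.
Start: joints at [1.039, 0.313, 1.498, -0, 1.331, -0.223], TCP at [0.16, 0.5, 0.248] pointing down, gripper open.
Joint ranges: [-2.94, 2.94], [-0.97, 2.17], [0.19, 2.56], [-1.23, 4.37], [0.02, 3.11], [-2.88, 2.88]. Speed limits (rad/s): [2.39, 2.39, 3.01, 3.14, 3.14, 3.14].

### API

Orientations are given as [roll, pitch, yaw] about the fixed x, y, z axes, in that order (R = Rz(yaw) Ry(pitch) Rx(roll)).
In Python, from bench import bot gives the robot as it stands.
- The arm moves only by the tool move_arm, never from a script. Its arguments are lists of equal length, an entry for each row: "delta_pos": the shift along the tool's x, y, z in cm, a list of three; "twist": the turn, a rotation vector about the tool's x, y, z in rad, a list of three; "gripper": the closure, from 0 (fully open) to 1 (shut). A call has 1 to 5 rows; each row is the pose to reach, as a shift and turn from the pose commanded when the call began, along the tool's axes at that moment; what a row does not reach only later rows make up. A row lasts 1/10 s, in which the tool goes at most 50 mm and 8.59 degrees, less where a joint would pass 70% of its speed; a pose out of reach is approached as far as the arm can. A call with a gripper value outside its range is refused whole. The fingers move at their own pace and stop on an object; the grip force is fixed at half the most. Time passes only in rows, so rows that repeat a pose let the fingers close. It gives the time, the measured TCP pose, the force, the opening and the grip force at its end, in the units of the state.
- bot.state(): the state, without advancing time (a new reading comes with each control period).
- bot.capture(name): name is "scene" or "top"; returns a dict with "img" (480x640x3 uint8, red, green, blue), "depth" (480x640 float32, m along the optical axis (not along the pixel's ray), 0 where there is no reading), "camera_matrix" (3x3 intrinsics, pixels), "rvec" (rotation vector, rad) and "tvec" (3), from world to camera coordinates, as OpenCV has them. Camera axes: x right, y down, z forward; pixel columns grow to the right and rows downward; lengths in m; the calibration is good to about 2 mm. A picture is of the moment at which its call begins.
- bot.finish_job(): hands the job in; it is judged then, once.
The state is a dict: "clock": time; "joints": joint angles; "qvel": joint speeds; "tau": joint torques, N m; "eef_pos": TCP position; "tcp_rot": TCP orientation; "ft_force": force on the tool from outside, world axes, zero at the start; "torque": the same for the moment, N m; "opening": finger opening in m; "gripper_force": force on a finger pad.
Only numpy, scipy, OpenCV 4.12 (cv2) and the standard library are available. Lean on these libraries where they do the work, as an engineer would, in place of code of your own. Each camera call takes 0.05 s, during which the arm holds its last target. There are 200 camera calls.

### The job

Unlock the decorator's banding wheel: draw its locking pin up out of the lock socket and stand it fully home in the parking socket on the foot. Then spin the wheel by hand, best with a shut fingertip pressed lightly on its top face (never harder than 15 N), through at least one full turn in one direction, and let go while it is still moving, so that it is seen to run on freely by itself and coast to rest. Do not force the pin, and leave the pots and brush around it alone.

Things in the scene. Friction and masses are not known exactly. Their poses are not given: they have to be found in the camera images.
- axis_foot (a point): banding wheel's fixed dark steel foot, 170 mm round: point on the table under the wheel's axis; z up, its +y points to the lock socket, -y to the parking socket. The wheel head above it is a plain grey-painted metal disc, 200 mm across, 12 mm thick, with one notch in its rim, 25 mm deep, 17 mm wide at the bottom.
- axis_low (a point): fixed point on the wheel's axis, 74 mm above the table: the lowest that the disc's top face can be. The stem telescopes: the top face is 0 to 26 mm above this point, differs every time, is not given and must be found by touch. The stem leans 1 degree: the face rises and falls up to 1.1 mm around a 60 mm radius circle.
- wheel (a joint): angle of the wheel head, rad, about 0 at the start (locked), grows counter-clockwise seen from above, unlimited; either way will do. Light bearings: drag 0.006 N m, inertia 0.0045 kg m2. Its spindle is sprung: the head sinks 0.25 mm per N pressed, 8 mm at most. Limit of force between robot and wheel: 15 N.
- lock_mouth (a point): centre of the mouth of the lock socket, 45 mm above the table, in a 40 mm square steel block under the wheel's rim, 88 mm from the axis; hole 14 mm across, 20 mm deep. The pin stands in it through the rim's notch, so that the wheel cannot turn.
- park_mouth (a point): centre of the mouth of the parking socket, 45 mm above the table, in a 40 mm square, 45 mm high steel block outside the wheel, 155 mm from the axis; chamfered upright hole 14 mm across, 30 mm deep. Empty at the start. z up.
- pin_knob (a point): steel locking pin, centre of its knob; knob round, 22 mm across and 32 mm high, its axis along z. Below it the shaft, 12 mm across and 83 mm long with a chamfered foot; pin 115 mm long, about 0.12 kg, foot 99 mm below this point.
- pin_foot (a point): centre of the foot (lower end) of the pin; z along the pin, up.
- round_box_a: white lidded porcelain box, 86 mm across, 55 mm high, origin under its centre; bystander beside the wheel.
- round_box_b: white lidded porcelain box, 78 mm across, 50 mm high, origin under its centre; bystander.
- blank: white porcelain blank like a flattened egg, 116 mm across, 60 mm high, origin under its centre; bystander.
- colour_cup: white porcelain cup, 64 mm across, 45 mm high, origin under its centre; bystander beside the wheel.
- brush: slim wooden paint brush, 235 mm long, 9 mm thick, lying on the table between robot and wheel; bystander.
- dish: blue glazed saucer, 100 mm across, 18 mm high, origin under its centre; bystander.
- ink_jar: glass jar with black cap, 56 mm across, 70 mm high, origin under its centre; bystander.
Not all that is in view belongs to the job. Of the things shaped like the part that bears pin_knob, the bare steel one is meant.

How it is judged:
By the outcome, as a careful person would: the job done as asked, in the order asked, and still so for the second after the job is handed in, with the robot touching nothing.
It also fails if it takes over 72 s, if anything falls off the work surface, if the arm or the gripper's body presses on something with over 40 N, if the wrist force passes 120 N, or if a joint passes its speed limit or range.

## Working session

There is one attempt and no reset: what is moved stays moved. The work goes in short steps, Python scripts to look and compute and a tool call to move; the robot and the scene stay as the last step left them, time stands still between calls to the robot, and variables do not carry over. Pictures are saved under pics/ and viewed, at most 10 in all, crops included, and the job is handed in when it is done.

Besides the shell and the picture viewer there is one more tool, called as name(argument=value, ...) on one line, values as JSON. move_arm: Moves the arm, as the interface text tells. Its arguments: {"type":"object","properties":{"delta_pos":{"type":"array","items":{"type":"array","items":{"type":"number"}}},"twist":{"type":"array","items":{"type":"array","items":{"type":"number"}}},"gripper":{"type":"array","items":{"type":"number"}}},"required":["delta_pos","twist","gripper"]}

```bash
mkdir -p pics
cat > h.py <<'E'
import numpy as np,cv2
from bench import bot
def cap(n):
    d=bot.capture(n);d['R']=cv2.Rodrigues(np.array(d['rvec'],float))[0];d['t']=np.array(d['tvec'],float).ravel();d['K']=np.array(d['camera_matrix'],float);return d
def ray(d,u,v):
    c=-d['R'].T@d['t'];r=d['R'].T@np.linalg.solve(d['K'],[u,v,1.]);return c,r
def onz(d,u,v,z):
    c,r=ray(d,u,v);return c+r*(z-c[2])/r[2]
def pt(d,u,v):
    c,r=ray(d,u,v);return c+r*d['depth'][int(v),int(u)]
def two(d1,p1,d2,p2):
    c1,r1=ray(d1,*p1);c2,r2=ray(d2,*p2);A=np.stack([r1,-r2],1);s=np.linalg.lstsq(A,c2-c1,rcond=None)[0]
    a=c1+r1*s[0];b=c2+r2*s[1];return (a+b)/2,np.linalg.norm(a-b)
def proj(d,P): return cv2.projectPoints(np.array(P,float).reshape(-1,1,3),d['rvec'],d['tvec'],d['K'],None)[0].reshape(-1,2)
def save(d,n,box=None,s=1):
    im=d['img'][:,:,::-1]
    if box: im=im[box[1]:box[3],box[0]:box[2]]
    cv2.imwrite('pics/'+n,cv2.resize(im,None,fx=s,fy=s,interpolation=cv2.INTER_CUBIC))
E
python3 - <<'E'
from h import *
import pickle
D={}
for n in('scene','top'):
    d=cap(n);D[n]=d;save(d,n+'0.png');print(n,-d['R'].T@d['t'],d['K'].tolist())
pickle.dump(D,open('d0.pkl','wb'))
s=bot.state();print(s)
E
```

```text
scene [0.88648863 0.64687074 0.85203866] [[504.97016504721944, 0.0, 316.81503346737884], [0.0, 504.97016504721944, 237.28367680848874], [0.0, 0.0, 1.0]]
top [ 0.46765869 -0.00637801  1.367078  ] [[591.1778401824407, 0.0, 318.69172505697225], [0.0, 591.1778401824407, 234.3585279854107], [0.0, 0.0, 1.0]]
{'clock': 0.1, 'joints': array([ 1.03860261e+00,  3.13390755e-01,  1.49834855e+00,  1.02948701e-05,
        1.33099033e+00, -2.23440262e-01]), 'qvel': array([-4.46671932e-05, -2.69540672e-03, -5.11077936e-04, -1.26825584e-04,
        8.31560935e-04, -1.55403978e-04]), 'tau': array([ 2.09615377e-03, -4.12905800e+01, -2.60141248e+01, -2.21972005e-04,
        3.09051793e-03, -1.00413118e-05]), 'eef_pos': array([0.15945598, 0.49998527, 0.2477987 ]), 'tcp_rot': array([-3.14048615e+00, -2.61687581e-04,  2.83283660e+00]), 'ft_force': array([-0.18244136, -0.27356328,  0.18361742]), 'torque': array([ 0.05442541, -0.04681141, -0.01810583]), 'gripper_force': 0.0, 'opening': 0.0850473562288656}
```

View pics/scene0.png

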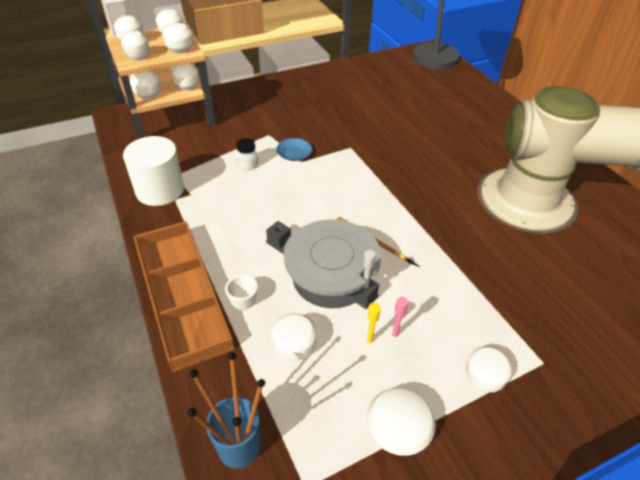

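View pics/top0.png

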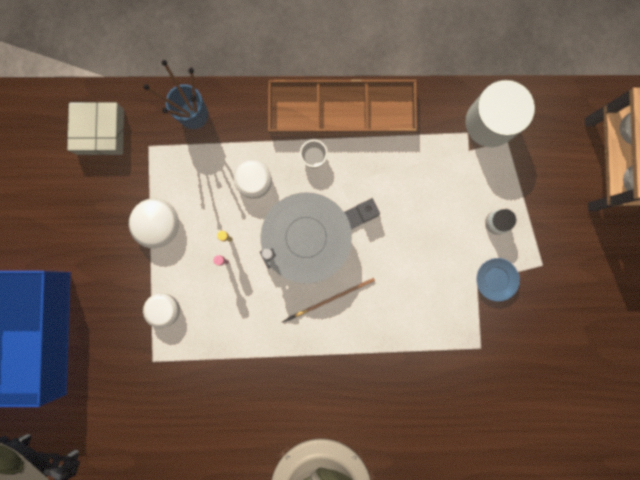

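The wheel disc is at about (305,238) in the top view and (332,255) in the scene view. There are three pin-shaped things: grey steel in the wheel's rim at top (267,254) / scene (370,258), yellow at top (223,236) / scene (374,312), and pink at top (219,260) / scene (401,305). The grey one fits, since it is bare steel and stands in the notch. The parking block is at top (368,212) / scene (278,236). I'll confirm with an enlarged crop and measure.

Run:
```python
from h import *
import pickle
D=pickle.load(open('d0.pkl','rb'));a=D['top'];b=D['scene']
im1=cv2.resize(a['img'][190:290,240:400,::-1],None,fx=5,fy=5,interpolation=cv2.INTER_CUBIC)[:, :]
im2=cv2.resize(b['img'][210:320,260:420,::-1],None,fx=5,fy=5,interpolation=cv2.INTER_CUBIC)
cv2.imwrite('pics/c1.png',im1);cv2.imwrite('pics/c2.png',im2)
for n,p,q in(('knob',(267,254),(370,258)),('disc',(305.5,238),(332.5,254)),('park',(369,211),(278,236))):
    print(n,two(a,p,b,q),pt(a,*p),pt(b,*q))
```

```text
knob (array([0.52332429, 0.11259978, 0.12572692]), np.float64(0.0009585178553296135)) [0.52230408 0.11152618 0.13964092] [0.52968119 0.12111347 0.13764423]
disc (array([0.56165391, 0.03288627, 0.07209836]), np.float64(0.002853190563870964)) [0.56017798 0.03350602 0.07553303] [0.56504259 0.03626803 0.07737743]
park (array([ 0.62830064, -0.11142892,  0.01509692]), np.float64(0.003718276247097364)) [ 0.62611322 -0.11023213  0.01949834] [ 0.6385373  -0.08682765  0.04339193]
```

View pics/c1.png

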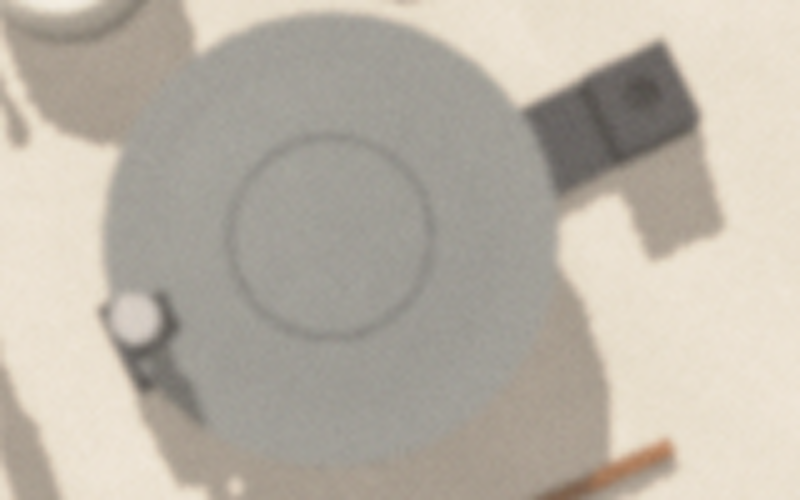

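View pics/c2.png

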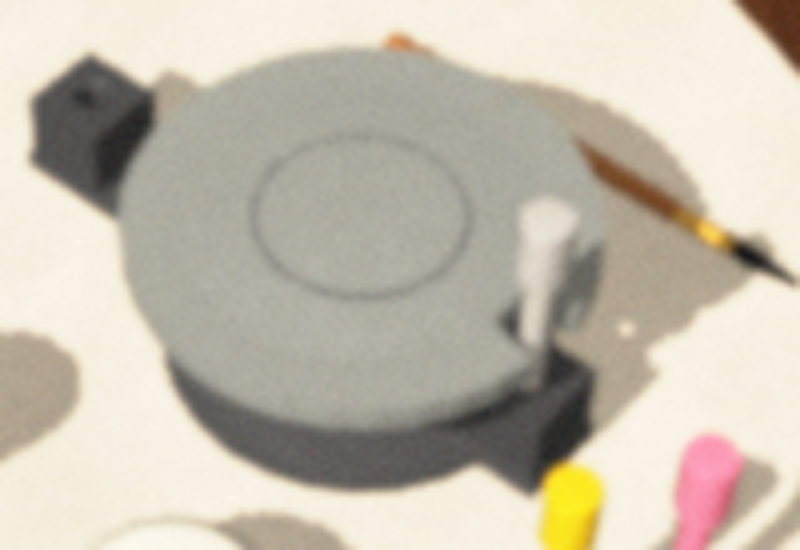

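Run:
```python
from h import *
import pickle
D=pickle.load(open('d0.pkl','rb'));a=D['top'];b=D['scene']
A=lambda u,v:((u+.5)/5-.5+240,(v+.5)/5-.5+190)
B=lambda u,v:((u+.5)/5-.5+260,(v+.5)/5-.5+210)
P={}
for n,p,q,z in(('knobtop',A(136,317),B(549,216),.140),('ring',A(331,236),B(361,216),.085),('park',A(643,92),B(88,97),.045)):
    P[n]=two(a,p,b,q)[0];print(n,P[n].round(4),two(a,p,b,q)[1],onz(a,*p,z).round(4),onz(b,*q,z).round(4),pt(a,*p).round(4),pt(b,*q).round(4))
v=(P['park']-P['knobtop'])[:2];print(np.linalg.norm(v),np.degrees(np.arctan2(v[1],v[0])))
# park block corners in top
for u,w in((660,40),(698,118),(616,164),(582,86)): print(onz(a,*A(u,w),.045).round(4))
print({n:onz(a,*p,z).round(3) for n,p,z in(('boxa',(253,178),.05),('cup',(314,153),.045),('yel',(223,236),.14),('pink',(219,260),.14),('br1',(373,281),.005),('br2',(285,320),.005))})
for u,w in ((378,270),(400,300)): print('',onz(b,u,w,.1))
```

```text
knobtop [0.5251 0.1114 0.1402] 0.001665481469760328 [0.5244 0.1119 0.14  ] [0.5257 0.1109 0.14  ] [0.5244 0.1119 0.1402] [0.5237 0.108  0.1362]
ring [0.5636 0.0323 0.0762] 0.0019891255216195128 [0.5621 0.0326 0.085 ] [0.5681 0.0388 0.085 ] [0.5624 0.0327 0.0809] [0.5644 0.0317 0.0761]
park [ 0.6312 -0.1072  0.0432] 0.002465954615036558 [ 0.6299 -0.1065  0.045 ] [ 0.6328 -0.1063  0.045 ] [ 0.6336 -0.1088  0.0152] [ 0.6306 -0.1128  0.038 ]
0.243081158599389 -64.0999217681219
[ 0.6535 -0.1143  0.045 ]
[ 0.6181 -0.1311  0.045 ]
[ 0.5974 -0.0942  0.045 ]
[ 0.6327 -0.0791  0.045 ]
{'boxa': array([0.698, 0.153, 0.05 ]), 'cup': array([0.756, 0.015, 0.045]), 'yel': array([0.56 , 0.204, 0.14 ]), 'pink': array([0.51 , 0.211, 0.14 ]), 'br1': array([ 0.466, -0.119,  0.005]), 'br2': array([0.377, 0.082, 0.005])}
 [0.51137968 0.12688905 0.1       ]
 [0.50915986 0.20621971 0.1       ]
```

The bare steel pin in the rim notch is confirmed: its top centre is at top (267,253) / scene (370,253). The park mouth is at top (368.5,208) / scene (277.5,229). The knob-to-park distance came out at 243.1 mm against 243 expected, the knob-to-axis distance at 88.0 mm, and the heights at 0.140 and 0.043. All of these agree, so I'll move.

```bash
cat >> h.py <<'E'
from scipy.spatial.transform import Rotation as Ro
def go(x,y,z,yaw):
    s=bot.state();p=np.array(s['eef_pos']);R=Ro.from_euler('xyz',s['tcp_rot'])
    G=Ro.from_euler('xyz',[np.pi,0,yaw])
    print('t',s['clock'],'at',p.round(4),np.array(s['tcp_rot']).round(4),'F',np.array(s['ft_force']).round(2),'open',round(s['opening'],4))
    print('dpos cm',(R.inv().apply(np.array([x,y,z])-p)*100).round(2),'twist',(R.inv()*G).as_rotvec().round(4))
E
echo
```

move_arm(delta_pos=[[-4.2, -2.3, 0], [-8.4, -4.6, 0], [-12.6, -6.9, 0], [-16.8, -9.2, 0], [-21, -11.5, 0]], twist=[[0, 0, 0.14], [0, 0, 0.28], [0, 0, 0.42], [0, 0, 0.56], [0, 0, 0.7]], gripper=[0.4, 0.4, 0.4, 0.4, 0.4])

```text
clock: 0.6
eef_pos: [0.3255, 0.3252, 0.2482]
tcp_rot: [-3.141, -0.0, 2.127]
ft_force: [0.6, 0.1, -0.0]
opening: 0.0514
gripper_force: 0.0
```

```bash
python3 -c "
from h import *
go(.525,.1115,.2,2.0246)"
```

```text
t 0.6 at [0.3255 0.3252 0.2482] [-3.1414 -0.      2.1272] F [ 0.59  0.12 -0.04] open 0.0514
dpos cm [-28.68   5.65   4.82] twist [-0.0002 -0.      0.1026]
```

move_arm(delta_pos=[[-4.7, 0.9, 0], [-9.4, 1.8, 0], [-14.1, 2.7, 0.5], [-18.8, 3.7, 1], [-23.5, 4.6, 1.5]], twist=[[0, 0, 0.03], [0, 0, 0.06], [0, 0, 0.1], [0, 0, 0.1], [0, 0, 0.1]], gripper=[0.3, 0.3, 0.3, 0.3, 0.3])

```text
clock: 1.1
eef_pos: [0.4899, 0.1507, 0.2329]
tcp_rot: [-3.141, -0.0, 2.033]
ft_force: [0.9, 1.1, 0.9]
opening: 0.06
gripper_force: 0.0
```

```bash
python3 -c "
from h import *
go(.525,.1115,.2,2.0246)"
```

```text
t 1.1 at [0.4899 0.1507 0.2329] [-3.1414e+00 -2.0000e-04  2.0325e+00] F [0.9  1.06 0.91] open 0.06
dpos cm [-5.08  1.4   3.29] twist [-0.0002 -0.0002  0.0079]
```

move_arm(delta_pos=[[-4, 1.1, 2], [-5.1, 1.4, 4], [-5.1, 1.4, 7], [-5.1, 1.4, 10.7], [-5.1, 1.4, 10.7]], twist=[[0, 0, 0.01], [0, 0, 0.01], [0, 0, 0.01], [0, 0, 0.01], [0, 0, 0.01]], gripper=[0.3, 0.3, 0.3, 0.3, 0.3])

```text
clock: 1.6
eef_pos: [0.5217, 0.1128, 0.1222]
tcp_rot: [-3.133, -0.004, 2.022]
ft_force: [-0.9, 0.4, 0.6]
opening: 0.0597
gripper_force: 0.0
```

```bash
python3 -c "
from h import *
go(.525,.1115,.126,2.0246)
d=cap('top');e=cap('scene')
a=cv2.resize(d['img'][190:290,220:340,::-1],None,fx=4,fy=4);b=cv2.resize(e['img'][200:300,310:430,::-1],None,fx=4,fy=4)
cv2.imwrite('pics/g1.png',np.vstack([a,b])[:600] if 0 else cv2.resize(np.hstack([a,b]),(800,333)))"
```

```text
t 1.6 at [0.5217 0.1128 0.1222] [-3.1334 -0.004   2.0224] F [-0.88  0.45  0.63] open 0.0597
dpos cm [-0.27  0.24 -0.39] twist [-0.0082 -0.004  -0.0022]
```

View pics/g1.png

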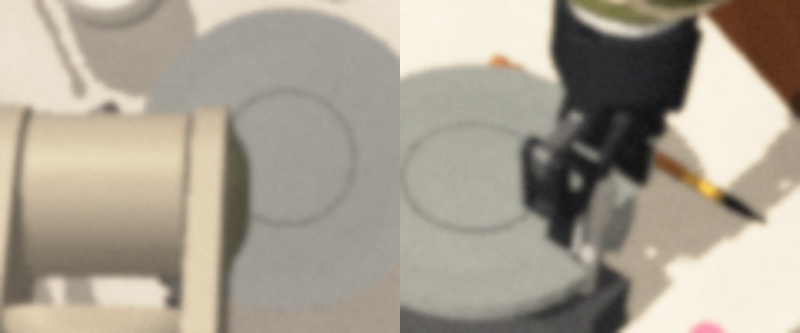

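The picture shows the fingers straddling the pin knob over the notch, at about (570,190) on the right. I'll let it settle, then close.

move_arm(delta_pos=[[0, 0, 0], [0, 0, 0], [0, 0, 0], [0, 0, 0], [0, 0, 0]], twist=[[0, 0, 0], [0, 0, 0], [0, 0, 0], [0, 0, 0], [0, 0, 0]], gripper=[0.3, 0.55, 0.65, 0.65, 0.65])

```text
clock: 2.2
eef_pos: [0.5242, 0.113, 0.1266]
tcp_rot: [3.141, 0.0, 2.023]
ft_force: [-0.3, -0.3, -0.0]
opening: 0.0297
gripper_force: 0.0
```

```bash
python3 -c "
from h import *
go(.525,.1115,.126,2.0246)"
```

```text
t 2.2 at [0.5242 0.113  0.1266] [3.1412e+00 2.0000e-04 2.0228e+00] F [-0.27 -0.33 -0.02] open 0.0297
dpos cm [-0.18  0.01  0.06] twist [ 0.0004  0.0002 -0.0018]
```

move_arm(delta_pos=[[-0.2, 0, 0], [-0.2, 0, 0], [-0.2, 0, 0], [-0.2, 0, 0], [-0.2, 0, 0]], twist=[[0, 0, 0], [0, 0, 0], [0, 0, 0], [0, 0, 0], [0, 0, 0]], gripper=[0.68, 0.71, 0.74, 0.8, 0.9])

```text
clock: 2.7
eef_pos: [0.5251, 0.1112, 0.1265]
tcp_rot: [3.141, 0.0, 2.023]
ft_force: [-0.1, 0.2, 0.9]
opening: 0.0202
gripper_force: 58.6
```

```bash
python3 -c "
from h import *
go(.525,.1115,.126,2.0246)
s=bot.state();print(s['torque'],s['gripper_force'])"
```

```text
t 2.7 at [0.5251 0.1112 0.1265] [3.1411e+00 2.0000e-04 2.0228e+00] F [-0.13  0.2   0.92] open 0.0202
dpos cm [ 0.03 -0.    0.05] twist [ 0.0005  0.0002 -0.0018]
[-0.0143742  -0.02326172  0.02467147] 58.634753908845596
```

move_arm(delta_pos=[[0, 0, -0.4], [0, 0, -0.9], [0, 0, -1.5], [0, 0, -2.2], [0, 0, -3]], twist=[[0, 0, 0], [0, 0, 0], [0, 0, 0], [0, 0, 0], [0, 0, 0]], gripper=[0.9, 0.9, 0.9, 0.9, 0.9])

```text
clock: 3.2
eef_pos: [0.525, 0.1112, 0.157]
tcp_rot: [3.142, 0.0, 2.023]
ft_force: [-1.0, -0.3, -1.7]
opening: 0.0205
gripper_force: 58.6
```

move_arm(delta_pos=[[0, 0, -1.5], [0, 0, -3], [0, 0, -5], [0, 0, -7], [0, 0, -9]], twist=[[0, 0, 0], [0, 0, 0], [0, 0, 0], [0, 0, 0], [0, 0, 0]], gripper=[0.9, 0.9, 0.9, 0.9, 0.9])

```text
clock: 3.7
eef_pos: [0.5248, 0.1112, 0.2477]
tcp_rot: [3.141, 0.0, 2.023]
ft_force: [0.4, 0.2, -0.4]
opening: 0.0205
gripper_force: 58.6
```

```bash
python3 -c "
from h import *
go(.6316,-.1072,.240,2.0228)"
```

```text
t 3.7 at [0.5248 0.1112 0.2477] [3.1413e+00 2.0000e-04 2.0228e+00] F [ 0.39  0.18 -0.42] open 0.0205
dpos cm [-24.31   0.06   0.77] twist [0.0003 0.0002 0.    ]
```

move_arm(delta_pos=[[-3, 0, 0], [-7, 0, 0], [-11, 0, 0], [-15, 0, 0], [-18, 0, 0]], twist=[[0, 0, 0], [0, 0, 0], [0, 0, 0], [0, 0, 0], [0, 0, 0]], gripper=[0.9, 0.9, 0.9, 0.9, 0.9])

```text
clock: 4.2
eef_pos: [0.6042, -0.0529, 0.2467]
tcp_rot: [3.141, 0.0, 2.022]
ft_force: [-0.0, -1.1, -0.2]
opening: 0.02
gripper_force: 58.7
```

move_arm(delta_pos=[[-3, 0, 0], [-5, 0, 0], [-6.3, 0, 3], [-6.3, 0, 6], [-6.3, 0, 7.5]], twist=[[0, 0, 0], [0, 0, 0], [0, 0, 0], [0, 0, 0], [0, 0, 0]], gripper=[0.9, 0.9, 0.9, 0.9, 0.9])

```text
clock: 4.7
eef_pos: [0.6303, -0.1075, 0.1688]
tcp_rot: [-3.139, -0.003, 2.022]
ft_force: [-0.7, 0.9, -0.3]
opening: 0.02
gripper_force: 58.7
```

move_arm(delta_pos=[[0, 0, 0], [0, 0, 0.3]], twist=[[0, 0, 0], [0, 0, 0]], gripper=[0.9, 0.9])

```text
clock: 4.9
eef_pos: [0.6316, -0.1075, 0.1697]
tcp_rot: [3.14, 0.001, 2.023]
ft_force: [-0.6, 0.1, -0.9]
opening: 0.0201
gripper_force: 58.7
```

```bash
python3 -c "
from h import *
go(.6313,-.1072,.1477,2.0228)
e=cap('scene');save(e,'p1.png',(230,170,330,260),8)
a=cap('top');cv2.imwrite('pics/p1t.png',cv2.resize(a['img'][170:250,330:410,::-1],None,fx=6,fy=6))
print(proj(e,[.6313,-.1072,.045]),proj(a,[.6313,-.1072,.045]))
for z in(.045,.06,.12): print(proj(e,np.r_[bot.state()['eef_pos'][:2],z]))
"
```

```text
t 4.9 at [ 0.6316 -0.1075  0.1697] [3.1402e+00 1.4000e-03 2.0229e+00] F [-0.56  0.13 -0.89] open 0.0201
dpos cm [ 0.04 -0.02  2.2 ] twist [0.0014 0.0014 0.0001]
[[277.68761025 228.53153621]] [[368.50075792 207.3840086 ]]
[[277.58371645 228.49760533]]
[[277.29043279 223.75253131]]
[[276.05799238 203.81271979]]
```

View pics/p1.png

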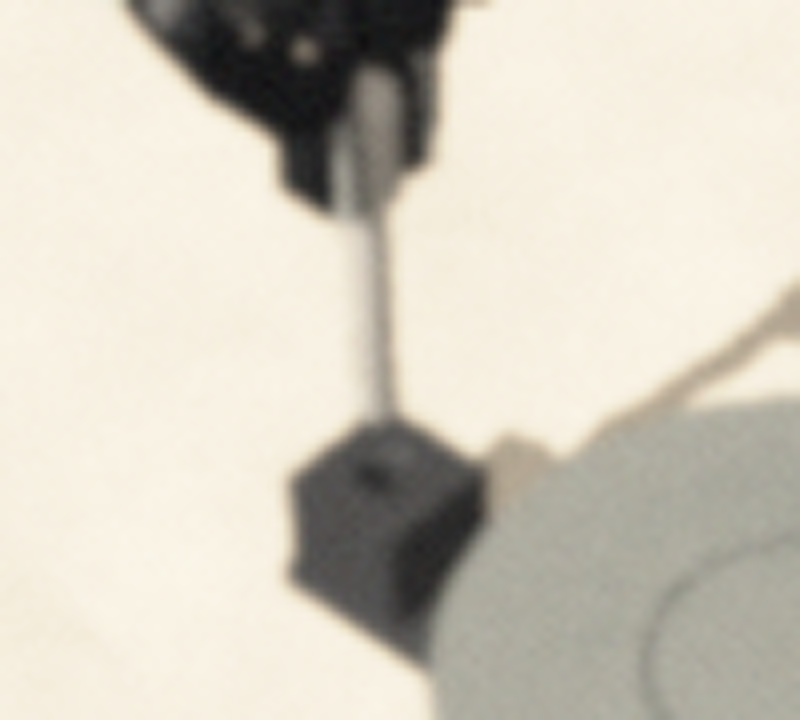

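The pin foot, at about (277.4,222), hangs above the park hole at about (276.8,228.8), aligned to within 1 or 2 mm. I'll descend by feel.

move_arm(delta_pos=[[0, 0, 0.8], [0, 0, 1.6], [0, 0, 2.2], [0, 0, 2.5], [0, 0, 2.7]], twist=[[0, 0, 0], [0, 0, 0], [0, 0, 0], [0, 0, 0], [0, 0, 0]], gripper=[0.9, 0.9, 0.9, 0.9, 0.9])

```text
clock: 5.5
eef_pos: [0.631, -0.1074, 0.1409]
tcp_rot: [-3.141, -0.0, 2.023]
ft_force: [-2.0, 0.2, 0.4]
opening: 0.0197
gripper_force: 58.8
```

```bash
python3 -c "
from h import *
go(.6313,-.1072,.1477,2.0228);s=bot.state();print(s['torque'])
"
```

```text
t 5.5 at [ 0.631  -0.1074  0.1409] [-3.1410e+00 -3.0000e-04  2.0227e+00] F [-1.96  0.16  0.45] open 0.0197
dpos cm [ 0.01  0.04 -0.68] twist [-0.0006 -0.0003 -0.0001]
[-0.07319684  0.1727976  -0.0410857 ]
```

move_arm(delta_pos=[[0.02, -0.04, 0.3], [0.02, -0.04, 0.6], [0.02, -0.04, 0.9], [0.02, -0.04, 1.2], [0.02, -0.04, 1.5]], twist=[[0, 0, 0], [0, 0, 0], [0, 0, 0], [0, 0, 0], [0, 0, 0]], gripper=[0.9, 0.9, 0.9, 0.9, 0.9])

```text
clock: 6.0
eef_pos: [0.6307, -0.1074, 0.126]
tcp_rot: [3.142, 0.0, 2.023]
ft_force: [0.2, -0.0, -1.2]
opening: 0.0202
gripper_force: 58.7
```

```bash
python3 -c "
from h import *
go(.6313,-.1072,.1165,2.0228);s=bot.state();print(s['torque'])
"
```

```text
t 6.0 at [ 0.6307 -0.1074  0.126 ] [3.1416 0.     2.0228] F [ 0.2  -0.04 -1.21] open 0.0202
dpos cm [-0.01  0.06  0.95] twist [ 0.  0. -0.]
[ 0.00165592 -0.03055647  0.01727827]
```

move_arm(delta_pos=[[0, 0, 0.3], [0, 0, 0.6], [0, 0, 0.8], [0, 0, 0.9], [0, 0, 0.95]], twist=[[0, 0, 0], [0, 0, 0], [0, 0, 0], [0, 0, 0], [0, 0, 0]], gripper=[0.9, 0.9, 0.9, 0.9, 0.9])

```text
clock: 6.5
eef_pos: [0.6307, -0.1074, 0.1168]
tcp_rot: [3.142, 0.0, 2.023]
ft_force: [-0.6, 0.5, -2.1]
opening: 0.0204
gripper_force: 58.7
```

```bash
python3 -c "
from h import *
go(.6313,-.1072,.1165,2.0228);s=bot.state();print(s['torque'])
"
```

```text
t 6.5 at [ 0.6307 -0.1074  0.1168] [3.1416e+00 1.0000e-04 2.0228e+00] F [-0.58  0.53 -2.11] open 0.0204
dpos cm [-0.01  0.06  0.03] twist [ 0.      0.0001 -0.    ]
[ 8.01138374e-05 -2.12815911e-02 -1.79241034e-02]
```

move_arm(delta_pos=[[0, 0, 0.05], [0, 0, 0.1], [0, 0, 0.1]], twist=[[0, 0, 0], [0, 0, 0], [0, 0, 0]], gripper=[0.9, 0.9, 0.9])

```text
clock: 6.8
eef_pos: [0.6308, -0.1075, 0.1164]
tcp_rot: [3.141, 0.001, 2.023]
ft_force: [-1.6, -0.4, 3.8]
opening: 0.0203
gripper_force: 59.3
```

The pin bottomed at TCP z 0.1164, where 0.1165 was expected. I'll release and rise.

move_arm(delta_pos=[[0, 0, 0], [0, 0, 0], [0, 0, 0], [0, 0, 0], [0, 0, -1]], twist=[[0, 0, 0], [0, 0, 0], [0, 0, 0], [0, 0, 0], [0, 0, 0]], gripper=[0.7, 0.5, 0.4, 0.3, 0.3])

```text
clock: 7.3
eef_pos: [0.6301, -0.1072, 0.1248]
tcp_rot: [-3.14, -0.002, 2.023]
ft_force: [0.2, -0.6, -0.3]
opening: 0.06
gripper_force: 0.0
```

move_arm(delta_pos=[[0, 0, -1], [0, 0, -3], [0, 0, -5], [0, 0, -6], [0, 0, -6]], twist=[[0, 0, 0], [0, 0, 0], [0, 0, 0], [0, 0, 0], [0, 0, 0]], gripper=[0.3, 0.3, 0.3, 0.6, 1])

```text
clock: 7.8
eef_pos: [0.6312, -0.1075, 0.1878]
tcp_rot: [3.139, 0.002, 2.023]
ft_force: [-0.6, -0.2, -0.4]
opening: 0.0315
gripper_force: 0.0
```

```bash
python3 -c "
from h import *
go(.562,.033,.18,2.0228)
e=cap('scene');save(e,'p2.png',(230,170,420,320),4)
"
```

```text
t 7.8 at [ 0.6312 -0.1075  0.1878] [3.1392e+00 2.5000e-03 2.0229e+00] F [-0.58 -0.18 -0.43] open 0.0315
dpos cm [15.67 -0.09  0.74] twist [0.0024 0.0025 0.0001]
```

View pics/p2.png

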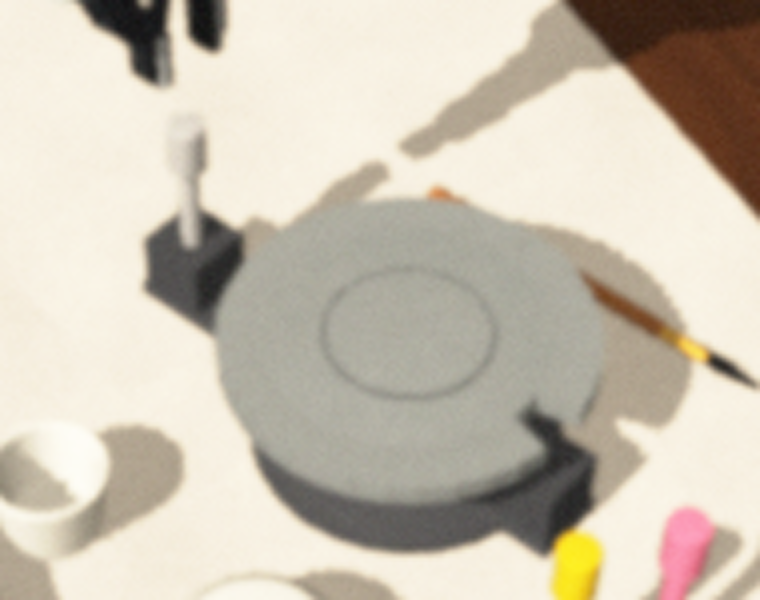

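The pin stands in the parking block at about (188,185) in the crop, and the notch is empty. Next I'll estimate disc height and tilt from the existing depth to prime the touch.

Run:
```python
from h import *
import pickle
D=pickle.load(open('d0.pkl','rb'));ax=np.array([.5633,.0320])
for n,d in D.items():
    v,u=np.mgrid[0:480,0:640];r=np.stack([u,v,np.ones_like(u)],-1)@np.linalg.inv(d['K']).T@d['R']
    X=-d['R'].T@d['t']+r*d['depth'][...,None];rr=np.hypot(*(X[...,:2]-ax).transpose(2,0,1))
    m=(rr<.08)&(X[...,2]>.065)&(X[...,2]<.11);Q=X[m]
    c=np.linalg.lstsq(np.c_[Q[:,:2]-ax,np.ones(len(Q))],Q[:,2],rcond=None)[0]
    t=(rr>.12)&(rr<.2)&(X[...,2]<.01)
    print(n,m.sum(),'grad',c[:2],'h',c[2],'table',np.median(X[t][:,2]))
go(*ax,.11,2.0228)
```

```text
scene 3400 grad [-0.01414223  0.00567432] h 0.07691667275809469 table -4.737660043319103e-05
top 4162 grad [-0.01662581  0.0063854 ] h 0.07684011572923465 table 2.7018952486357328e-05
t 7.85 at [ 0.6308 -0.1074  0.1862] [3.1409e+00 7.0000e-04 2.0228e+00] F [ 0.14  0.12 -1.11] open 0.0241
dpos cm [15.49  0.02  7.61] twist [0.0007 0.0007 0.    ]
```

move_arm(delta_pos=[[0, 0, 0], [4, 0, 0], [7, 0, 0], [11, 0, 2], [11.6, 0, 4]], twist=[[0, 0, 0], [0, 0, 0], [0, 0, 0], [0, 0, 0], [0, 0, 0]], gripper=[1, 1, 1, 1, 1])

```text
clock: 8.35
eef_pos: [0.5783, 0.0003, 0.1449]
tcp_rot: [-3.141, -0.001, 2.026]
ft_force: [1.1, -0.5, 0.5]
opening: 0.0002
gripper_force: 0.0
```

```bash
python3 -c "
from h import *
go(.5633,.032,.11,2.0228)"
```

```text
t 8.35 at [5.783e-01 3.000e-04 1.449e-01] [-3.1409e+00 -1.4000e-03  2.0257e+00] F [ 1.12 -0.46  0.54] open 0.0002
dpos cm [3.5  0.05 3.5 ] twist [-0.0007 -0.0014  0.0029]
```

Both cameras agree on h = 0.0769 m and a tilt of 0.95°, against 1° given. I'll confirm by touch at r ≈ 45 mm on the park side.

move_arm(delta_pos=[[-0.5, 0, 2], [-0.8, 0, 4], [-0.8, 0, 4.5], [-0.8, 0, 4.7], [-0.8, 0, 4.7]], twist=[[0, 0, 0], [0, 0, 0], [0, 0, 0], [0, 0, 0], [0, 0, 0]], gripper=[1, 1, 1, 1, 1])

```text
clock: 8.85
eef_pos: [0.5836, -0.0102, 0.0992]
tcp_rot: [3.141, 0.0, 2.023]
ft_force: [0.2, 0.6, 0.2]
opening: -0.0001
gripper_force: 0.0
```

```bash
python3 -c "
from h import *
go(.5633,.032,.0934,2.0228)"
```

```text
t 8.85 at [ 0.5836 -0.0102  0.0992] [3.1413e+00 2.0000e-04 2.0227e+00] F [0.19 0.6  0.2 ] open -0.0001
dpos cm [4.68 0.01 0.57] twist [ 0.0003  0.0002 -0.0001]
```

move_arm(delta_pos=[[0, 0, 0.2], [0, 0, 0.4], [0, 0, 0.5], [0, 0, 0.5]], twist=[[0, 0, 0], [0, 0, 0], [0, 0, 0], [0, 0, 0]], gripper=[1, 1, 1, 1])

```text
clock: 9.25
eef_pos: [0.5835, -0.0102, 0.0939]
tcp_rot: [3.141, 0.0, 2.023]
ft_force: [-0.9, -0.0, 1.2]
opening: 0.0001
gripper_force: 0.2
```

move_arm(delta_pos=[[0, 0, 0.1], [0, 0, 0.1], [0, 0, 0.1]], twist=[[0, 0, 0], [0, 0, 0], [0, 0, 0]], gripper=[1, 1, 1])

```text
clock: 9.55
eef_pos: [0.5836, -0.0102, 0.0931]
tcp_rot: [3.141, 0.0, 2.023]
ft_force: [-0.3, -1.0, 2.6]
opening: 0.0001
gripper_force: 1.3
```

```bash
python3 -c "
from h import *
go(.5633,.032,.0934,2.0228);print(bot.state()['torque'])"
```

```text
t 9.55 at [ 0.5836 -0.0102  0.0931] [3.1412e+00 3.0000e-04 2.0228e+00] F [-0.32 -1.    2.6 ] open 0.0001
dpos cm [ 4.68  0.01 -0.04] twist [ 0.0004  0.0003 -0.    ]
[ 0.06807785  0.06913658 -0.01169313]
```

move_arm(delta_pos=[[0, 0, 0.04], [0, 0, 0.08], [0, 0, 0.08], [0, 0, 0.08]], twist=[[0, 0, 0], [0, 0, 0], [0, 0, 0], [0, 0, 0]], gripper=[1, 1, 1, 1])

```text
clock: 9.95
eef_pos: [0.5837, -0.0103, 0.0922]
tcp_rot: [3.141, 0.0, 2.023]
ft_force: [0.5, -0.2, 4.4]
opening: 0.0001
gripper_force: 2.4
```

Run:
```python
from h import *
go(.5633,.032,.0934,2.0228)
inc=np.array([3,6,9,12,15]+[18]+[20]*19+[20]*5.__int__());ph=np.radians(180+np.r_[0,np.cumsum(inc)])
r=4.68;P=np.c_[r*np.cos(ph),r*np.sin(ph),-r*(.0121*np.cos(ph)-.0112*np.sin(ph))]
for k in range(0,len(inc),5): print(np.degrees(ph[k+5])-180,(P[k+1:k+6]-P[k].round(2)).round(2).tolist())
```

```text
File "<stdin>", line 3
    inc=np.array([3,6,9,12,15]+[18]+[20]*19+[20]*5.__int__());ph=np.radians(180+np.r_[0,np.cumsum(inc)])
                                                  ^
SyntaxError: invalid decimal literal
```

Run:
```python
from h import *
go(.5633,.032,.0934,2.0228)
inc=np.array([3,6,9,12,15]+[18]+[20]*24);ph=np.radians(180+np.r_[0,np.cumsum(inc)])
r=4.68;P=np.c_[r*np.cos(ph),r*np.sin(ph),-r*(.0121*np.cos(ph)-.0112*np.sin(ph))]
for k in range(0,len(inc),5): print(np.degrees(ph[k+5])-180,(P[k+1:k+6]-P[k].round(2)).round(2).tolist())
```

```text
t 9.95 at [ 0.5837 -0.0103  0.0922] [3.1411e+00 4.0000e-04 2.0227e+00] F [ 0.47 -0.23  4.39] open 0.0001
dpos cm [ 4.69  0.01 -0.12] twist [ 0.0005  0.0004 -0.0001]
45.0 [[0.01, -0.24, -0.01], [0.06, -0.73, -0.01], [0.23, -1.45, -0.02], [0.63, -2.34, -0.04], [1.37, -3.31, -0.06]]
143.0 [[1.19, -0.86, -0.02], [2.74, -1.34, -0.05], [4.36, -1.25, -0.06], [5.86, -0.61, -0.07], [7.05, 0.49, -0.08]]
243.0 [[0.74, 1.45, 0.01], [0.93, 3.06, 0.03], [0.57, 4.65, 0.05], [-0.32, 6.01, 0.07], [-1.62, 6.99, 0.1]]
343.0 [[-1.55, 0.48, 0.03], [-3.17, 0.39, 0.04], [-4.67, -0.25, 0.05], [-5.86, -1.35, 0.06], [-6.6, -2.8, 0.05]]
443.0 [[-0.19, -1.61, -0.02], [0.17, -3.2, -0.04], [1.06, -4.56, -0.06], [2.36, -5.54, -0.09], [3.91, -6.02, -0.12]]
543.0 [[1.62, 0.09, -0.01], [3.12, 0.73, -0.02], [4.31, 1.83, -0.03], [5.05, 3.28, -0.02], [5.24, 4.89, -0.0]]
```

move_arm(delta_pos=[[0.01, -0.24, 0.02], [0.06, -0.73, 0.02], [0.23, -1.45, 0.01], [0.63, -2.34, -0.01], [1.37, -3.31, -0.03]], twist=[[0, 0, 0], [0, 0, 0], [0, 0, 0], [0, 0, 0], [0, 0, 0]], gripper=[1, 1, 1, 1, 1])

```text
clock: 10.45
eef_pos: [0.5478, -0.0124, 0.0925]
tcp_rot: [3.14, 0.0, 2.022]
ft_force: [1.2, 2.8, 5.0]
opening: 0.0004
gripper_force: 2.5
```

move_arm(delta_pos=[[1.19, -0.86, -0.02], [2.74, -1.34, -0.05], [4.36, -1.25, -0.06], [5.86, -0.61, -0.07], [7.05, 0.49, -0.08]], twist=[[0, 0, 0], [0, 0, 0], [0, 0, 0], [0, 0, 0], [0, 0, 0]], gripper=[1, 1, 1, 1, 1])

```text
clock: 10.95
eef_pos: [0.521, 0.0541, 0.0933]
tcp_rot: [-3.141, 0.0, 2.023]
ft_force: [2.4, -0.4, 4.8]
opening: 0.0
gripper_force: 2.5
```

move_arm(delta_pos=[[0.74, 1.45, 0.01], [0.93, 3.06, 0.03], [0.57, 4.65, 0.05], [-0.32, 6.01, 0.07], [-1.62, 6.99, 0.1]], twist=[[0, 0, 0], [0, 0, 0], [0, 0, 0], [0, 0, 0], [0, 0, 0]], gripper=[1, 1, 1, 1, 1])

```text
clock: 11.45
eef_pos: [0.5919, 0.0703, 0.0922]
tcp_rot: [3.141, -0.0, 2.024]
ft_force: [-0.3, 0.3, 5.1]
opening: 0.0001
gripper_force: 2.8
```

move_arm(delta_pos=[[-1.55, 0.48, 0.03], [-3.17, 0.39, 0.04], [-4.67, -0.25, 0.05], [-5.86, -1.35, 0.06], [-6.6, -2.8, 0.05]], twist=[[0, 0, 0], [0, 0, 0], [0, 0, 0], [0, 0, 0], [0, 0, 0]], gripper=[1, 1, 1, 1, 1])

```text
clock: 11.95
eef_pos: [0.5953, -0.0028, 0.0917]
tcp_rot: [3.141, 0.001, 2.023]
ft_force: [-1.1, 1.0, 6.1]
opening: -0.0002
gripper_force: 2.9
```

move_arm(delta_pos=[[-0.19, -1.61, -0.02], [0.17, -3.2, -0.04], [1.06, -4.56, -0.06], [2.36, -5.54, -0.09], [3.91, -6.02, -0.12]], twist=[[0, 0, 0], [0, 0, 0], [0, 0, 0], [0, 0, 0], [0, 0, 0]], gripper=[1, 1, 1, 1, 1])

```text
clock: 12.45
eef_pos: [0.5234, 0.0068, 0.093]
tcp_rot: [3.141, 0.0, 2.022]
ft_force: [2.9, 2.4, 4.8]
opening: -0.0
gripper_force: 2.4
```

move_arm(delta_pos=[[1.62, 0.09, -0.3], [3.12, 0.73, -1.5], [4.31, 1.83, -3.5], [4.8, 2.5, -5.5], [4.8, 2.5, -6]], twist=[[0, 0, 0], [0, 0, 0], [0, 0, 0], [0, 0, 0], [0, 0, 0]], gripper=[1, 1, 1, 1, 1])

```text
clock: 12.95
eef_pos: [0.5258, 0.0619, 0.1542]
tcp_rot: [3.14, 0.001, 2.025]
ft_force: [0.5, -1.3, -0.1]
opening: 0.0005
gripper_force: 0.0
```

```bash
cat > see.py <<'E'
from h import *
import sys
# notch angle from scene+top: ring r=.085-.095 on the disc plane, find dark/odd pixels in scene view
print(bot.state()['clock'])
for n in('scene','top'):
    d=cap(n);th=np.radians(np.arange(0,360,3));o=[]
    for t in th:
        rr=np.array([.080,.084,.088]);x=.5633+rr*np.cos(t);y=.032+rr*np.sin(t);z=.0769-.0154*(x-.5633)+.006*(y-.032)
        uv=proj(d,np.c_[x,y,z]).round().astype(int);o.append(d['img'][uv[:,1],uv[:,0]].mean())
    o=np.array(o);i=np.where(abs(o-np.median(o))>20)[0];print(n,round(np.median(o)),[(int(3*k),int(o[k])) for k in i])
d=cap('scene');save(d,sys.argv[1],(230,170,420,320),4)
E
python3 see.py s1.png
```

```text
12.95
scene 168 [(192, 134), (195, 116), (198, 122), (201, 102), (204, 62), (207, 30), (210, 27), (213, 30), (216, 36), (219, 63), (222, 57), (225, 80), (228, 109), (231, 134), (234, 146), (303, 194)]
top 156 [(69, 181), (72, 186), (75, 190), (78, 195), (81, 200), (84, 204), (87, 203), (90, 198), (93, 194), (96, 189), (99, 185), (102, 181), (105, 177), (126, 136), (129, 130), (132, 124), (135, 118), (138, 116), (141, 113), (144, 109), (147, 109), (150, 108), (153, 111), (156, 119), (159, 112), (162, 95), (165, 84), (168, 89), (171, 88), (174, 94), (180, 200), (183, 200), (186, 200), (189, 199), (195, 135), (282, 115), (285, 101), (288, 100), (291, 102), (294, 104)]
```

move_arm(delta_pos=[[1.5, -3, -2], [3, -6, -5], [4.4, -9, -8], [5.5, -11, -10], [5.5, -11, -10]], twist=[[0, 0, 0], [0, 0, 0], [0, 0, 0], [0, 0, 0], [0, 0, 0]], gripper=[1, 1, 1, 1, 1])

```text
clock: 13.6
eef_pos: [0.401, 0.0619, 0.2542]
tcp_rot: [3.14, 0.002, 2.022]
ft_force: [-0.1, 0.6, -0.7]
opening: -0.0001
gripper_force: 0.0
```

```bash
python3 see.py s2.png
```

```text
13.6
scene 168 [(207, 143), (210, 106), (213, 96), (216, 97), (219, 108), (222, 119)]
top 157 [(201, 135), (204, 104), (207, 103), (210, 106), (213, 109)]
```

View pics/s2.png

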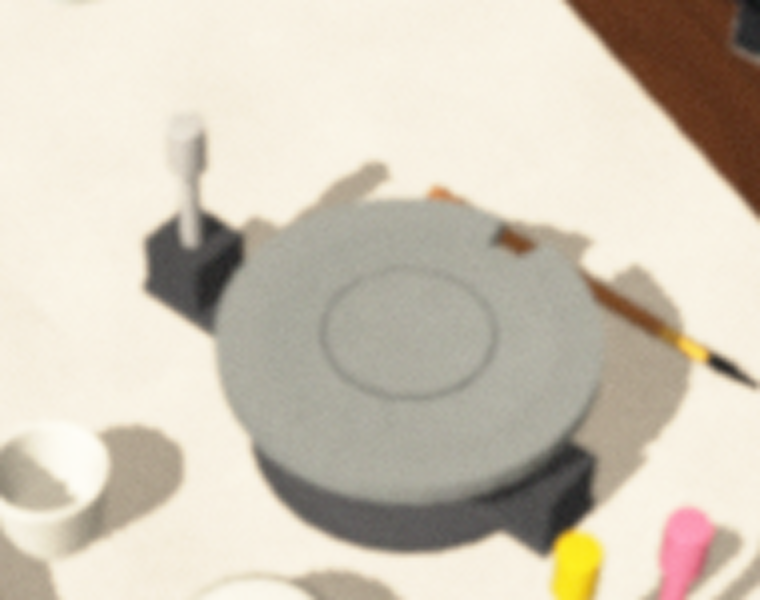

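The notch is at (515,240), scene 214° and then top 207° 0.05 s later, so the wheel is coasting clockwise at about 2.4 rad/s with the arm clear. I'll wait for it to stop.

move_arm(delta_pos=[[0, 0, 0], [0, 0, 0], [0, 0, 0], [0, 0, 0], [0, 0, 0]], twist=[[0, 0, 0], [0, 0, 0], [0, 0, 0], [0, 0, 0], [0, 0, 0]], gripper=[1, 1, 1, 1, 1])

```text
clock: 14.25
eef_pos: [0.4023, 0.062, 0.2527]
tcp_rot: [-3.141, -0.0, 2.023]
ft_force: [-0.5, -0.8, 1.1]
opening: -0.0004
gripper_force: 0.0
```

move_arm(delta_pos=[[0, 0, 0], [0, 0, 0], [0, 0, 0], [0, 0, 0], [0, 0, 0]], twist=[[0, 0, 0], [0, 0, 0], [0, 0, 0], [0, 0, 0], [0, 0, 0]], gripper=[1, 1, 1, 1, 1])

```text
clock: 14.75
eef_pos: [0.4023, 0.062, 0.2528]
tcp_rot: [3.142, 0.0, 2.023]
ft_force: [0.3, 0.3, 0.1]
opening: -0.0
gripper_force: 0.0
```

move_arm(delta_pos=[[0, 0, 0], [0, 0, 0], [0, 0, 0], [0, 0, 0], [0, 0, 0]], twist=[[0, 0, 0], [0, 0, 0], [0, 0, 0], [0, 0, 0], [0, 0, 0]], gripper=[1, 1, 1, 1, 1])

```text
clock: 15.25
eef_pos: [0.4023, 0.062, 0.2528]
tcp_rot: [3.142, 0.0, 2.023]
ft_force: [0.3, -0.1, -0.8]
opening: 0.0001
gripper_force: 0.0
```

move_arm(delta_pos=[[0, 0, 0], [0, 0, 0], [0, 0, 0], [0, 0, 0], [0, 0, 0]], twist=[[0, 0, 0], [0, 0, 0], [0, 0, 0], [0, 0, 0], [0, 0, 0]], gripper=[1, 1, 1, 1, 1])

```text
clock: 15.75
eef_pos: [0.4023, 0.062, 0.2528]
tcp_rot: [-3.142, 0.0, 2.023]
ft_force: [0.6, 0.1, 0.2]
opening: -0.0003
gripper_force: 0.0
```

move_arm(delta_pos=[[0, 0, 0], [0, 0, 0], [0, 0, 0], [0, 0, 0], [0, 0, 0]], twist=[[0, 0, 0], [0, 0, 0], [0, 0, 0], [0, 0, 0], [0, 0, 0]], gripper=[1, 1, 1, 1, 1])

```text
clock: 16.25
eef_pos: [0.4022, 0.062, 0.2528]
tcp_rot: [-3.142, 0.0, 2.023]
ft_force: [-0.6, 0.1, 0.6]
opening: -0.0003
gripper_force: 0.0
```

```bash
python3 see.py s3.png
```

```text
16.25
scene 168 [(150, 143), (153, 138)]
top 157 [(144, 123), (147, 115), (150, 114), (153, 109), (156, 126)]
```

move_arm(delta_pos=[[0, 0, 0], [0, 0, 0], [0, 0, 0], [0, 0, 0], [0, 0, 0]], twist=[[0, 0, 0], [0, 0, 0], [0, 0, 0], [0, 0, 0], [0, 0, 0]], gripper=[1, 1, 1, 1, 1])

```text
clock: 16.9
eef_pos: [0.4023, 0.062, 0.2528]
tcp_rot: [-3.142, 0.0, 2.023]
ft_force: [-0.6, 0.1, -0.2]
opening: 0.0001
gripper_force: 0.0
```

```bash
python3 see.py s4.png
```

```text
16.9
scene 168 [(150, 139), (153, 136)]
top 157 [(144, 122), (147, 117), (150, 112), (153, 109), (156, 128)]
```

View pics/s4.png

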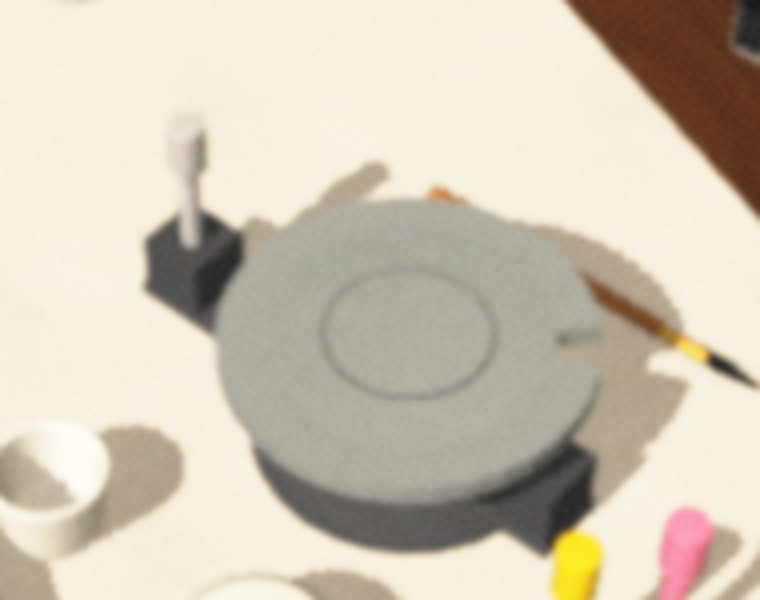

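The notch rests unmoved at (580,345), about 150°, in both checks; the pin stands home at (188,185) and the surroundings are untouched.

```bash
python3 -c "
from h import *
print(bot.finish_job())"
```

```text
the job is handed in; nothing more can be done
None
```

The job is handed in, with no verdict returned: the locking pin stands fully home in the parking socket, and the wheel was spun clockwise by fingertip through about 1¼ turns at about 4 to 6 N (as read at intervals), let go while still moving, and coasted freely to rest by 16.9 s.

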